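# Load a fuel-line tube against the hidden stop of a bench flaring tool and clamp it

### The job

Load the cut tube for its second flare: slide its plain end into the die of the bench flaring tool until you feel it bottom on the stop inside, and press it firmly home there, but not so hard that its end is burred. Then press the clamp lever fully down so the tube stays locked against the stop, let go, and leave the other things on the bench where they are.

Things in the scene. Friction and masses are not known exactly. Their poses are not given: they have to be found in the camera images.
- tube: steel fuel-line tube, 12 mm diameter, 200 mm long, about 120 g, lying level on the bench with two hexagon flare nuts (22 mm across flats) already on it, tight, so they do not slide. Origin on the tube's axis at mid length, 11 mm above the bench as it lies; its x axis runs along the tube towards the plain end. The other end, at x = -99 mm, is already flared
- tube_tip (a point): centre of the tube's plain end face, 100 mm along +x from the tube's origin; same axes. The 80 mm of tube behind it are bare
- tube_grip (a point): point on the tube's axis 35 mm from its origin towards the flared end (x = -35 mm), 135 mm from the plain end: middle of the bare 61 mm between the two nuts, a good place for the fingers. Nuts: x = -82 to -66 mm and x = -5 to +11 mm, the latter with a round collar up to +20 mm
- flaring_tool: hydraulic bench tube-flaring tool, bolted down: grey base plate 300 x 110 mm, at its front the die holder (61 mm wide, 52 mm long, yoke top 137 mm above the bench) with two steel die halves one over the other, then dark round punch housing, grey cylinder, pump block. Origin on the bench below the mouth of the die bore; x axis level, from the mouth into the tool, z up
- die_mouth (a point): centre of the mouth of the die bore in the front face of the die halves, 90 mm above the bench; x axis = level direction in which the tube slides in, z up. Lead-in cone 22 mm across, narrowing within 8 mm to the 14 mm bore (1 mm clearance all round the tube while the clamp lever is up)
- bore_throat (a point): start of the 14 mm bore, 8 mm in from the mouth. The bore is blind: a rigid stop inside, out of sight, is set differently each time, 42 to 74 mm in from the MOUTH; only resistance tells when the tube's end is on it. Going in, the tube rubs lightly (up to 2 N). Press home with 7 to 11 N; over 15 N burrs the tube's end. A tube let go in there stays put, drooping up to 4 degrees
- clamp_lever (a joint): eccentric clamp lever on the die holder, rad: 0 = fully up (arm 60 degrees above level, leaning back over the tool, away from the mouth), 1.0 = fully down at its limit (arm 3 degrees above level), the upper die half then about 2.5 mm lower and gripping the tube. Friction: 2 to 4 N at the knob; it stays where it is left. Starts at 0 to 0.25
- lever_knob (a point): centre of the black ball knob (26 mm) on the clamp lever's 11 mm thick arm, 110 mm from the pivot, in the upright plane through the bore axis. At lever angle q it is 110*cos(1.047-q) mm from the pivot along the tool's x axis and 110*sin(1.047-q) mm above it. Can be pressed from above with closed fingers that follow this arc
- lever_pivot (a point): fixed pivot of the clamp lever: 30 mm along the tool's x axis from the mouth, 153 mm above the bench, in the upright plane through the bore axis
- loose_nut: a single loose hexagon flare nut 24 mm across flats, 18 mm tall, standing on its end on the bench; a bystander. Origin: centre of its underside
- deep_socket: deep socket, 26 mm diameter, 62 mm tall, standing upright; a bystander. Origin: centre of its underside
- spare_die: spare steel die half, 50 x 36 x 28 mm block with a groove along its top; a bystander lying beside the flaring tool. Origin: centre of its underside
- wrench: combination wrench 190 mm long, lying flat; a bystander. Origin: under its middle; x along the handle
- screwdriver: screwdriver 200 mm long, lying; a bystander. Origin: under its middle; x along it
- tape_roll: black roll of tape, 96 mm diameter, 19 mm tall, lying flat; a bystander. Origin: centre of its underside
- grease_tin: closed tin 60 mm diameter, 55 mm tall; a bystander. Origin: centre of its underside
There are look-alikes about, which are no part of the job. Of the things that look like the tube, the smallest one is meant.

How it is judged:
By the outcome, as a careful person would: the job done as asked, in the order asked, and still so for the second after the job is handed in, with the robot touching nothing.
It also fails if it takes over 69 s, if anything falls off the work surface, if the arm or the gripper's body presses on something with over 40 N, if the wrist force passes 120 N, or if a joint passes its speed limit or range.

### The arm

A 6-joint arm with a two-finger parallel gripper is mounted at the origin on the work surface. World frame = base frame: x ahead of the robot, y to its left, z up, the work surface at z = 0. Lengths are in m, angles in rad, forces in N, time in s.
With the tool pointing down it reaches from about 0.35 to 0.875 m from the base axis. Payload 4.2 kg.
Tool frame: the origin (TCP) lies midway between the tips of the shut fingers; the grasp point (between the pads) lies 19 mm behind it; z points along the fingers, y is the direction in which the jaws open and shut (so a half turn about z gives the same grasp; the last joint's range is limited). The gripper opens to 87 mm and grips with 3 to 60 N. Pads are 19 mm wide; open, the fingers measure 117 mm over their backs; the gripper's body (75 mm by 190 mm) begins 51 mm behind the grasp point.
Start: joints at [1.596, 0.385, 0.008, 0, -1.194, -0.259], TCP at [0.145, 0.608, 0.223] pointing down, gripper open.
Joint ranges: [-3.14, 3.14], [-1.21, 2.06], [-1.07, 1.41], [-3.16, 2.05], [-2.99, -0.16], [-3.1, 3.1]. Speed limits (rad/s): [2.79, 2.79, 3.14, 3.14, 3.14, 3.14].

### API

Orientations are given as a unit quaternion [w, x, y, z].
In Python, from bench import manip gives the robot as it stands.
- The arm moves only by the tool drive_tool, never from a script. Its argument "rows" is a list that holds one entry, the list of rows, each a list of 7 numbers: the shift along the tool's x, y, z in m, then the turn, a rotation vector about the tool's x, y, z in degrees, then the opening, from 0 (shut) to 1 (fully open). A call has exactly 10 rows; each row shifts and turns the commanded pose from where the row before left it, along the tool's axes as they then stand; what a row does not reach is not made up. A row lasts 1/8 s, in which the tool goes at most 62.5 mm and 10.7 degrees, less where a joint would pass 70% of its speed; a pose out of reach is approached as far as the arm can. A call is refused whole if a number of a shift passes 0.0625 or a number of a turn 10.7, either way. A call with a gripper value outside its range is refused whole. The fingers move at their own pace and stop on an object; "grip_force" is the grip in N (left out, the last holds). Time passes only in rows, so rows that do not move let the fingers close, or fill a call up. It gives the time, the measured TCP pose, the force and the opening at its end, in the units of the state.
- manip.read_state(): the state, without advancing time (a new reading comes with each control period).
- manip.read_camera(name): name is "side" or "top" or "wrist"; returns a dict with "frame" (400x640x3 uint8, red, green, blue), "mtx" (3x3 intrinsics, pixels), "cam_to_world" (4x4, takes a point from camera to world coordinates); the wrist camera has in their place "tool_from_camera" (4x4, takes a point from camera to tool coordinates, whose origin is the TCP and whose axes are the flange's). Camera axes: x right, y up, looking along -z (the intrinsics and any distortion apply to the point x, -y, -z); pixel columns grow to the right and rows downward; lengths in m; the calibration is good to about 2 mm. A picture is of the moment at which its call begins: read the wrist's pose just before it. There is no depth.
- manip.hand_in(): hands the job in, once; it reports no verdict.
The state is a dict: "time": time; "qpos": joint angles; "dq": joint speeds; "joint_efforts": joint torques, N m; "position": TCP position; "ee_rot": TCP orientation; "ft_force": force on the tool from outside, world axes, zero at the start; "moment": the same for the moment, N m; "gripper_width": finger opening in m.
Only numpy, scipy, OpenCV 4.12 (cv2) and the standard library are available. Lean on these libraries where they do the work, as an engineer would, in place of code of your own. Each camera call takes 0.05 s, during which the arm holds its last target. There are 200 camera calls.

## Working session

There is one attempt and no reset: what is moved stays moved. The work goes in short steps, Python scripts to look and compute and a tool call to move; the robot and the scene stay as the last step left them, time stands still between calls to the robot, and variables do not carry over. Pictures are saved under pics/ and viewed, about 8 in all and at most 12, crops included, and the job is handed in when it is done.

Besides the shell and the picture viewer there is one more tool, called after "Call:" as name([rows], argument=value, ...), one row to a line, values as JSON. drive_tool: Moves the arm, as the interface text tells. Its arguments: {"type":"object","properties":{"rows":{"type":"array","items":{"type":"array","items":{"type":"array","items":{"type":"number"}}}},"grip_force":{"type":"number"}},"required":["rows"]}

```bash
mkdir -p pics
cat > h.py <<'E'
import numpy as np, cv2
from bench import manip
from scipy.spatial.transform import Rotation as R
def T(s):
    q=s["ee_rot"]; M=np.eye(4); M[:3,:3]=R.from_quat([q[1],q[2],q[3],q[0]]).as_matrix(); M[:3,3]=s["position"]; return M
def shot(name,fn):
    s=manip.read_state(); c=manip.read_camera(name)
    M=np.array(c["cam_to_world"]) if "cam_to_world" in c else T(s)@np.array(c["tool_from_camera"])
    np.savez("pics/"+fn+".npz",M=M,K=c["mtx"],f=c["frame"],d=np.array(c.get("distortion",[])))
    cv2.imwrite("pics/"+fn+".png",c["frame"][:,:,::-1]); return c
def ld(fn): return np.load("pics/"+fn+".npz")
def ray(fn,u,v):
    d=ld(fn); x=np.linalg.inv(d["K"])@[u,v,1]; r=d["M"][:3,:3]@[x[0],-x[1],-x[2]]; return d["M"][:3,3],r/np.linalg.norm(r)
def atz(fn,u,v,z):
    o,r=ray(fn,u,v); return o+r*(z-o[2])/r[2]
def proj(fn,p):
    d=ld(fn); c=np.linalg.inv(d["M"])@[*p,1]; x=d["K"]@[c[0],-c[1],-c[2]]; return x[:2]/x[2]
def tri(obs):
    A=0;b=0
    for fn,u,v in obs:
        o,r=ray(fn,u,v); P=np.eye(3)-np.outer(r,r); A=A+P; b=b+P@o
    return np.linalg.solve(A,b)
def crop(fn,x0,y0,x1,y1,k,out):
    f=ld(fn)["f"][y0:y1,x0:x1,::-1]; cv2.imwrite("pics/"+out+".png",cv2.resize(f,None,fx=k,fy=k,interpolation=cv2.INTER_CUBIC))
E
python3 - <<'E'
from h import *
print({k:np.round(v,3) for k,v in manip.read_state().items()})
for n in("top","side","wrist"):
    c=shot(n,n+"0"); print(n,[k for k in c],np.round(ld(n+"0")["M"],3).tolist(),np.round(c["mtx"],1).tolist())
a=np.vstack([ld("top0")["f"],]); 
cv2.imwrite("pics/both.png",cv2.resize(np.vstack([ld("top0")["f"],ld("side0")["f"]])[:,:,::-1],(480,600)))
E
```

```text
{'time': np.float64(0.0), 'qpos': array([ 1.596e+00,  3.860e-01,  7.000e-03, -1.000e-03, -1.194e+00,
       -2.590e-01]), 'dq': array([-0.   , -0.   ,  0.   , -0.   , -0.001,  0.   ]), 'joint_efforts': array([ 0.0000e+00, -3.9067e+01,  1.8740e+01,  4.2200e+00,  1.1000e-02,
       -0.0000e+00]), 'position': array([0.145, 0.607, 0.221]), 'ee_rot': array([ 0.001,  0.993, -0.117, -0.   ]), 'ft_force': array([ 0.105, -0.026,  0.711]), 'moment': array([-0.011,  0.002, -0.055]), 'gripper_width': np.float64(0.087)}
top ['frame', 'mtx', 'cam_to_world'] [[0.03, 0.976, -0.217, 0.271], [-1.0, 0.03, -0.004, 0.075], [0.002, 0.217, 0.976, 1.349], [0.0, 0.0, 0.0, 1.0]] [[439.4, 0.0, 318.9], [0.0, 439.4, 196.4], [0.0, 0.0, 1.0]]
side ['frame', 'mtx', 'cam_to_world'] [[0.976, 0.114, -0.188, 0.288], [-0.22, 0.502, -0.836, -1.014], [-0.001, 0.857, 0.515, 0.822], [0.0, 0.0, 0.0, 1.0]] [[457.2, 0.0, 321.1], [0.0, 457.2, 207.7], [0.0, 0.0, 1.0]]
wrist ['frame', 'mtx', 'tool_from_camera'] [[-0.232, 0.939, 0.255, 0.216], [-0.973, -0.224, -0.06, 0.59], [0.001, -0.262, 0.965, 0.383], [0.0, 0.0, 0.0, 1.0]] [[294.9, 0.0, 320.9], [0.0, 294.9, 195.3], [0.0, 0.0, 1.0]]
```

View pics/top0.png

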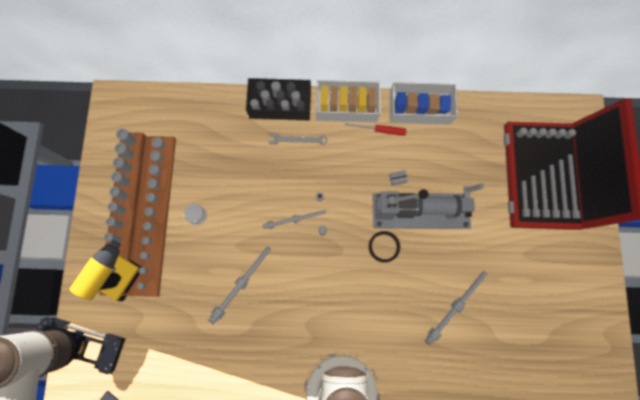

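View pics/side0.png

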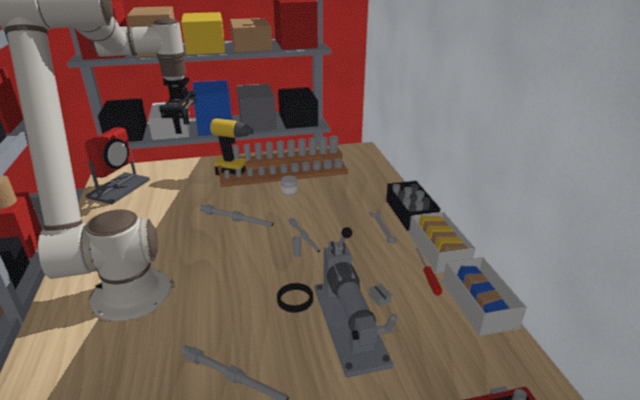

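Run:
```python
from h import *
crop("top0",250,160,500,260,3.2,"c1")
crop("side0",270,190,430,390,3,"c2")
for n,u,v in [("flare",264,225),("tip",325,211),("midnut",296,219)]: print(n,atz("top0",u,v,.011).round(4))
```

```text
flare [0.4736 0.2465 0.011 ]
tip [0.523  0.0602 0.011 ]
midnut [0.4952 0.1489 0.011 ]
```

View pics/c1.png

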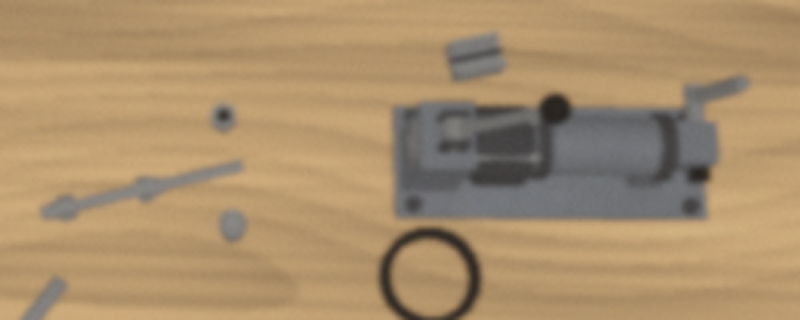

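View pics/c2.png

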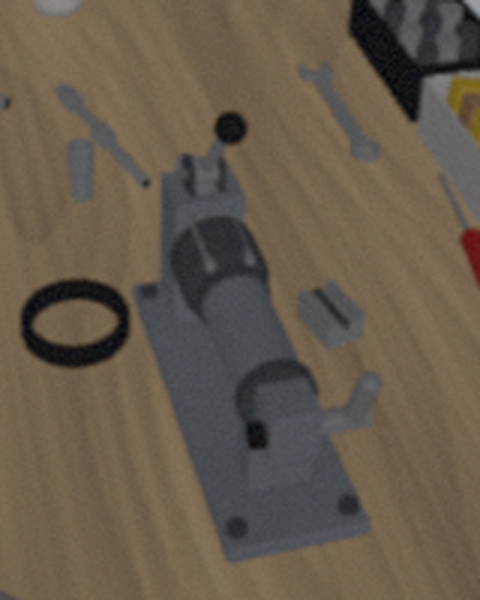

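Top view: smallest tube has its flared end/nut at about (264,226) and plain tip at (325,211). The die holder faces left, with the knob at (423,194). The side view puts the knob at (347,233).

Run:
```python
from h import *
C1=lambda x,y:(250+(x+.5)/3.2-.5,160+(y+.5)/3.2-.5)
C2=lambda x,y:(270+(x+.5)/3-.5,190+(y+.5)/3-.5)
fl=atz("top0",*C1(42,212),.013); tip=atz("top0",*C1(242,165),.012)
print("fl",fl.round(4),"tip",tip.round(4),np.linalg.norm(tip-fl))
print("tip side",atz("side0",*C2(147,184),.012).round(4))
u=(tip-fl)/np.linalg.norm(tip-fl); print("heading",np.degrees(np.arctan2(u[1],u[0])),"grip",(tip-.135*u).round(4))
k=tri([("top0",*C1(555,108)),("side0",*C2(231,128))]); print("knob",k.round(4))
for z in(.0,.01,.02):
  a=atz("top0",*C1(395,217),z);b=atz("top0",*C1(707,217),z);c=atz("top0",*C1(393,106),z)
  print(z,a.round(4),b.round(4),c.round(4),np.linalg.norm(b-a),np.linalg.norm(c-a),np.degrees(np.arctan2(*(b-a)[[1,0]])))
a=atz("side0",*C2(232,558),.01);b=atz("side0",*C2(368,525),.01);c=atz("side0",*C2(135,292),.01)
print(a.round(4),b.round(4),c.round(4),np.linalg.norm(b-a),np.linalg.norm(c-a),np.degrees(np.arctan2(*(a-c)[[1,0]])))
print(T(manip.read_state()).round(3)[:3,:3].tolist(), np.round(manip.read_camera("wrist")["tool_from_camera"],3).tolist())
```

```text
fl [0.4703 0.2498 0.013 ] tip [0.5221 0.0593 0.012 ] 0.19741952855812142
tip side [0.5217 0.0595 0.012 ]
heading -74.78808984243766 grip [0.4867 0.1896 0.0127]
knob [ 0.5331 -0.1897  0.2417]
0.0 [ 0.4777 -0.0902  0.    ] [ 0.4868 -0.3924  0.    ] [ 0.588  -0.0879  0.    ] 0.3023086275347858 0.11028728736149311 -88.27151997922526
0.01 [ 0.4762 -0.089   0.01  ] [ 0.4852 -0.3889  0.01  ] [ 0.5856 -0.0867  0.01  ] 0.3000683853244976 0.10947000920962505 -88.27151997922526
0.02 [ 0.4746 -0.0878  0.02  ] [ 0.4836 -0.3855  0.02  ] [ 0.5833 -0.0855  0.02  ] 0.29782814311420935 0.10865273105775687 -88.27151997922527
[ 0.485  -0.3882  0.01  ] [ 0.5898 -0.3821  0.01  ] [ 0.4771 -0.0933  0.01  ] 0.10495102353457182 0.29502966672468817 -88.44917501184952
[[0.973, -0.232, -0.0], [-0.232, -0.973, -0.002], [0.0, 0.002, -1.0]] [[-0.0, 0.965, 0.262, 0.073], [1.0, -0.0, 0.001, 0.001], [0.001, 0.262, -0.965, -0.161], [0.0, 0.0, 0.0, 1.0]]
```

```bash
cat >> h.py <<'E'
def plan(dp,turn,n):
    """rows (tool axes) for world shift dp and turn deg about tool z (down), n equal rows"""
    M=T(manip.read_state())[:3,:3]; t=turn/n; out=[]
    for i in range(n):
        v=(M.T@np.array(dp))/n; out.append([*v.round(4).tolist(),0,0,round(t,2)]); M=M@R.from_rotvec([0,0,np.radians(t)]).as_matrix()
    return out
def head(s):
    M=T(s); return np.degrees(np.arctan2(M[1,0],M[0,0]))
E
python3 - <<'E'
from h import *
s=manip.read_state(); p=np.array(s["position"])
for r in plan(np.array([.4867,.1896,.16])-p, head(s)+74.8,10): print(r)
E
```

```text
[0.043, 0.0327, 0.0062, 0, 0, np.float64(6.14)]
[0.0462, 0.028, 0.0062, 0, 0, np.float64(6.14)]
[0.0489, 0.0229, 0.0062, 0, 0, np.float64(6.14)]
[0.0511, 0.0175, 0.0062, 0, 0, np.float64(6.14)]
[0.0527, 0.0119, 0.0062, 0, 0, np.float64(6.14)]
[0.0536, 0.0062, 0.0062, 0, 0, np.float64(6.14)]
[0.054, 0.0004, 0.0062, 0, 0, np.float64(6.14)]
[0.0537, -0.0053, 0.0062, 0, 0, np.float64(6.14)]
[0.0529, -0.0111, 0.0062, 0, 0, np.float64(6.14)]
[0.0514, -0.0166, 0.0062, 0, 0, np.float64(6.14)]
```

Call:
drive_tool([
  [[0.043, 0.0327, 0.0062, 0, 0, 6.14, 1], [0.0462, 0.028, 0.0062, 0, 0, 6.14, 1], [0.0489, 0.0229, 0.0062, 0, 0, 6.14, 1], [0.0511, 0.0175, 0.0062, 0, 0, 6.14, 1], [0.0527, 0.0119, 0.0062, 0, 0, 6.14, 1], [0.0536, 0.0062, 0.0062, 0, 0, 6.14, 1], [0.054, 0.0004, 0.0062, 0, 0, 6.14, 1], [0.0537, -0.0053, 0.0062, 0, 0, 6.14, 1], [0.0529, -0.0111, 0.0062, 0, 0, 6.14, 1], [0.0514, -0.0166, 0.0062, 0, 0, 6.14, 1]],
])

```text
time: 1.45
position: [0.4877, 0.1886, 0.1604]
ee_rot: [-0.0, 0.793, -0.609, 0.0]
ft_force: [0.1, 0.4, -0.2]
gripper_width: 0.0866
```

Run:
```python
from h import *
manip.read_camera("top") # settle
shot("wrist","w1"); s=manip.read_state(); print(s["position"].round(4),head(s),s["time"],s["ft_force"].round(2),s["dq"].round(3))
for p in([.5221,.0593,.011],[.4867,.1896,.011],[.4703,.2498,.011]): print(proj("w1",p))
```

```text
[0.4883 0.1863 0.1594] -75.2242024374699 1.55 [ 0.26 -0.03  0.4 ] [ 0.071 -0.023 -0.008 -0.014 -0.     0.002]
[322.4384464   54.37903042]
[323.63642827 190.2181706 ]
[324.14290046 243.34036842]
```

View pics/w1.png

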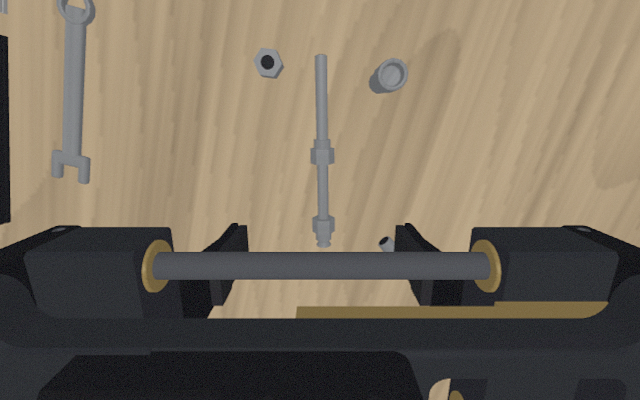

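Wrist view: the tube's tip is at (321,55), its flare at (324,245), and the gap between the nuts is centred near (322,190), as predicted. The look-alike's end and the socket are clear of the fingers.

Run:
```python
from h import *
s=manip.read_state(); p=s["position"]; print(p,head(s))
tip=atz("w1",321,55,.012); fl=atz("w1",324,245,.012); u=(tip-fl)/np.linalg.norm(tip-fl)
print(tip,fl,np.linalg.norm(tip-fl),np.degrees(np.arctan2(u[1],u[0])),tip-.135*u)
n1=atz("w1",322.5,152,.02);print("nut mid dist from tip (expect 97)",np.linalg.norm(n1-tip))
g=tip-.135*u; g[2]=.004; d=g-p; d[2]=0; M=T(s)[:3,:3]; print("dtool",M.T@(g-p))
```

```text
[0.4883342  0.18628374 0.15944213] -75.2242024374699
[0.52325842 0.06035613 0.012     ] [0.470063   0.25138256 0.012     ] 0.198294854658 -74.43899408393975 [0.48704275 0.19040775 0.012     ]
nut mid dist from tip (expect 97) 0.09230617902833155
dtool [-4.49495421e-03 -1.11677733e-04  1.55437175e-01]
```

Call:
drive_tool([
  [[-0.004, 0, 0.025, 0, 0, -0.7, 0.55], [0, 0, 0.03, 0, 0, 0, 0.55], [0, 0, 0.03, 0, 0, 0, 0.55], [0, 0, 0.03, 0, 0, 0, 0.55], [0, 0, 0.02, 0, 0, 0, 0.55], [0, 0, 0.012, 0, 0, 0, 0.55], [0, 0, 0.006, 0, 0, 0, 0.55], [0, 0, 0, 0, 0, 0, 0.55], [0, 0, 0, 0, 0, 0, 0.55], [0, 0, 0, 0, 0, 0, 0.55]],
])

```text
time: 2.8
position: [0.4861, 0.1941, 0.0082]
ee_rot: [-0.001, 0.798, -0.602, 0.0]
ft_force: [0.4, 0.5, 0.1]
gripper_width: 0.048
```

Run:
```python
from h import *
shot("wrist","w2"); s=manip.read_state(); print(s["position"].round(4),head(s),s["time"],s["ft_force"].round(2))
M=T(s); print((M[:3,:3].T@(np.array([.4870,.1904,.0])-M[:3,3])).round(4), M[:3,2].round(4))
```

```text
[0.486  0.1941 0.0081] -74.09718736121926 2.85 [ 0.72  1.04 -0.5 ]
[0.0038 0.0001 0.0081] [ 1.e-03  8.e-04 -1.e+00]
```

Call:
drive_tool([
  [[0.0035, 0, 0.004, 0, 0, -0.3, 0.55], [0, 0, 0, 0, 0, 0, 0.55], [0, 0, 0, 0, 0, 0, 0], [0, 0, 0, 0, 0, 0, 0], [0, 0, 0, 0, 0, 0, 0], [0, 0, 0, 0, 0, 0, 0], [0, 0, 0, 0, 0, 0, 0], [0, 0, 0, 0, 0, 0, 0], [0, 0, 0, 0, 0, 0, 0], [0, 0, 0, 0, 0, 0, 0]],
], grip_force=45)

```text
time: 4.1
position: [0.4866, 0.1905, 0.0036]
ee_rot: [0.0, 0.8, -0.6, -0.0]
ft_force: [-0.5, 0.5, 0.5]
gripper_width: 0.0107
```

Call:
drive_tool([
  [[0, 0, -0.015, 0, 0, 0, 0], [0, 0, -0.025, 0, 0, 0, 0], [0, 0, -0.025, 0, 0, 0, 0], [0, 0, -0.02, 0, 0, 0, 0], [0.0175, -0.0038, 0, 0, 0, 2.3, 0], [0.0175, -0.0038, 0, 0, 0, 2.3, 0], [0.0175, -0.0038, 0, 0, 0, 2.3, 0], [0.0175, -0.0038, 0, 0, 0, 2.3, 0], [0.0175, -0.0038, 0, 0, 0, 2.3, 0], [0.0175, -0.0038, 0, 0, 0, 2.3, 0]],
])

```text
time: 5.35
position: [0.5283, 0.0903, 0.0883]
ee_rot: [0.0, 0.721, -0.693, -0.0]
ft_force: [0.2, 0.4, -1.7]
gripper_width: 0.0105
```

Run:
```python
from h import *
for i in range(3): manip.read_camera("top")
shot("wrist","w3"); s=manip.read_state(); M=T(s); print(s["position"].round(4),head(s),s["time"],s["ft_force"].round(2),s["gripper_width"],M[:3,2].round(3))
shot("side","s3")
tip=(M@[.135,0,-.0074,1])[:3]; print("tip",tip.round(4),proj("w3",tip),proj("s3",tip),"mouth",proj("w3",[.530,-.095,.09]),proj("s3",[.53,-.095,.09]))
crop("w3",200,0,440,200,3,"c3"); 
x,y=proj("s3",tip).astype(int); crop("s3",x-70,y-60,x+80,y+90,5,"c4")
print(x-70,y-60)
```

```text
[0.5281 0.0911 0.0885] -87.6624903403499 5.55 [-0.14 -0.53 -2.08] 0.010576955062737668 [-0.  0. -1.]
tip [ 0.5336 -0.0438  0.0959] [324.0796503  -28.30324646] [331.12531622 247.53237486] mouth [ 337.72928498 -162.60881121] [334.42400491 260.85532532]
261 187
```

View pics/c3.png

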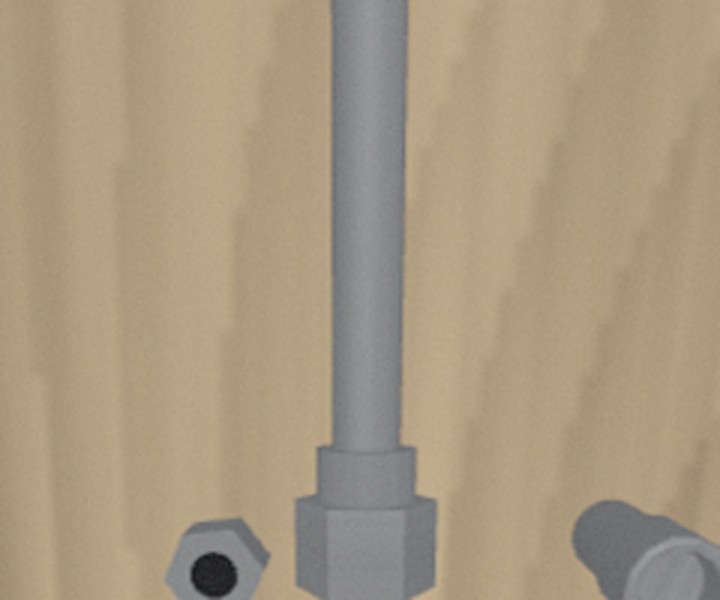

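View pics/c4.png

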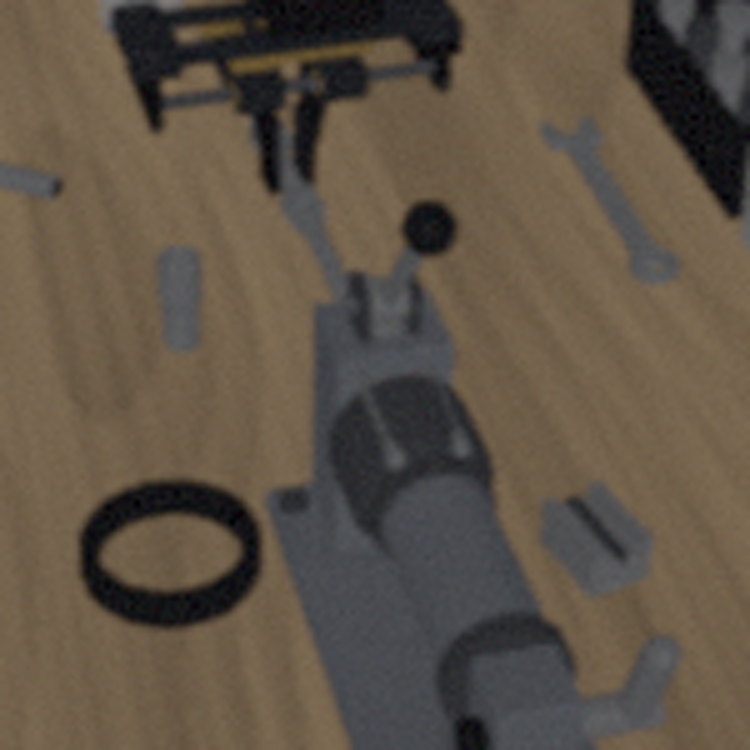

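The wrist crop shows the tube straight in the grip, with the tip out of frame. The side crop shows the tube heading for the yoke, knob at about (430,228). I'll move closer and check from the top.

Call:
drive_tool([
  [[0.008, 0.001, 0.002, 0, 0, 0.3, 0], [0.008, 0.001, 0.002, 0, 0, 0.3, 0], [0.008, 0.001, 0.002, 0, 0, 0, 0], [0.007, 0.0008, 0, 0, 0, 0, 0], [0, 0, 0, 0, 0, 0, 0], [0, 0, 0, 0, 0, 0, 0], [0, 0, 0, 0, 0, 0, 0], [0, 0, 0, 0, 0, 0, 0], [0, 0, 0, 0, 0, 0, 0], [0, 0, 0, 0, 0, 0, 0]],
])

```text
time: 6.85
position: [0.5254, 0.0606, 0.0825]
ee_rot: [0.0, 0.718, -0.696, 0.0]
ft_force: [1.0, 0.3, -1.2]
gripper_width: 0.0107
```

Run:
```python
from h import *
shot("top","t4"); s=manip.read_state(); M=T(s); print(s["position"].round(4),head(s),s["time"],s["ft_force"].round(2),s["moment"].round(3))
tip=(M@[.135,0,-.0074,1])[:3]; m=[.530,-.095,.09]
a=lambda p:((proj("t4",p)-[330,170]+.5)*8).round(1)
print("tip",tip.round(4),a(tip),"mouth",a(m))
print("axis pts at z .137 y=-.1,-.15",a([.530,-.1,.137]),a([.5315,-.145,.137]),a([.528,-.03,.09]),"plate front",a([.531,-.088,.01]))
crop("t4",330,170,430,240,8,"c5")
```

```text
[0.5253 0.0605 0.0825] -88.18844752214036 6.9 [ 0.27  0.61 -1.44] [ 0.093 -0.064 -0.115]
tip [ 0.5296 -0.0744  0.0899] [336.1 285.3] mouth [392.5 285.9]
axis pts at z .137 y=-.1,-.15 [424.7 260. ] [552.3 259.6] [214.6 286. ] plate front [346.6 323.5]
```

View pics/c5.png

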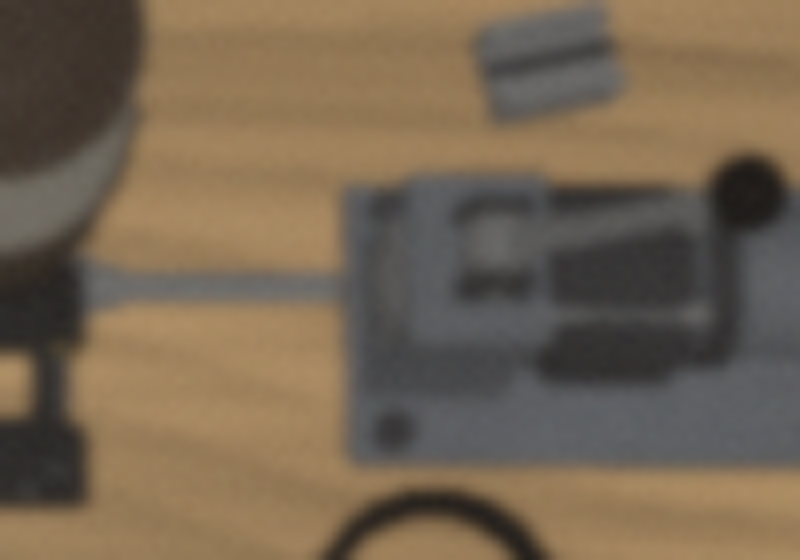

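Top crop: the tube centreline is at row 286. The yoke spans columns 412–548 and is centred on row 260, exactly as predicted for the axis at x = 0.530, with the mouth at y ≈ −0.095. Aligned, so I'll insert to just past the throat.

Call:
drive_tool([
  [[0.006, 0, 0, 0, 0, 0, 0], [0.006, 0, 0, 0, 0, 0, 0], [0.005, 0, 0, 0, 0, 0, 0], [0.004, 0, 0, 0, 0, 0, 0], [0.003, 0, 0, 0, 0, 0, 0], [0.003, 0, 0, 0, 0, 0, 0], [0.003, 0, 0, 0, 0, 0, 0], [0, 0, 0, 0, 0, 0, 0], [0, 0, 0, 0, 0, 0, 0], [0, 0, 0, 0, 0, 0, 0]],
])

```text
time: 8.15
position: [0.5263, 0.0306, 0.0826]
ee_rot: [-0.0, 0.718, -0.696, 0.0]
ft_force: [0.4, -0.3, -2.0]
gripper_width: 0.01
```

```bash
cat > st.py <<'E'
from h import *
s=manip.read_state(); M=T(s); tip=(M@[.135,0,-.0074,1])[:3]
print(s["position"].round(4),"h",head(s).round(2),"t",round(float(s["time"]),2),"F",s["ft_force"].round(2),"Mo",s["moment"].round(3),"tip",tip.round(4),"depth",round(-.095-tip[1],4),"w",round(float(s["gripper_width"]),4))
E
python3 st.py
```

```text
[0.5263 0.0306 0.0826] h -88.18 t 8.15 F [ 0.44 -0.32 -1.99] Mo [-0.053 -0.19   0.053] tip [ 0.5306 -0.1044  0.09  ] depth 0.0094 w 0.01
```

Call:
drive_tool([
  [[0.003, 0, 0, 0, 0, 0, 0], [0.004, 0, 0, 0, 0, 0, 0], [0.004, 0, 0, 0, 0, 0, 0], [0.004, 0, 0, 0, 0, 0, 0], [0.004, 0, 0, 0, 0, 0, 0], [0.004, 0, 0, 0, 0, 0, 0], [0.003, 0, 0, 0, 0, 0, 0], [0, 0, 0, 0, 0, 0, 0], [0, 0, 0, 0, 0, 0, 0], [0, 0, 0, 0, 0, 0, 0]],
])

```text
time: 9.4
position: [0.527, 0.0045, 0.0825]
ee_rot: [0.0, 0.718, -0.696, -0.0]
ft_force: [0.7, -0.2, -1.4]
gripper_width: 0.0105
```

```bash
python3 st.py
```

```text
[0.527  0.0045 0.0825] h -88.19 t 9.4 F [ 0.65 -0.23 -1.37] Mo [ 0.024 -0.198  0.078] tip [ 0.5313 -0.1304  0.0899] depth 0.0354 w 0.0105
```

Free sliding so far. I'll lower the grip so the fingers slip well before 15 N, then feel for the stop.

Call:
drive_tool([
  [[0, 0, 0, 0, 0, 0, 0], [0, 0, 0, 0, 0, 0, 0], [0.001, 0, 0, 0, 0, 0, 0], [0.001, 0, 0, 0, 0, 0, 0], [0.001, 0, 0, 0, 0, 0, 0], [0.001, 0, 0, 0, 0, 0, 0], [0.001, 0, 0, 0, 0, 0, 0], [0, 0, 0, 0, 0, 0, 0], [0, 0, 0, 0, 0, 0, 0], [0, 0, 0, 0, 0, 0, 0]],
], grip_force=5)

```text
time: 10.65
position: [0.5272, -0.0005, 0.0825]
ee_rot: [0.0, 0.718, -0.696, -0.0]
ft_force: [0.4, 0.7, -0.7]
gripper_width: 0.0119
```

```bash
python3 st.py
```

```text
[ 5.272e-01 -5.000e-04  8.250e-02] h -88.19 t 10.65 F [ 0.36  0.73 -0.7 ] Mo [ 0.04  -0.103 -0.018] tip [ 0.5315 -0.1354  0.0899] depth 0.0404 w 0.0119
```

Call:
drive_tool([
  [[0.0006, 0, 0, 0, 0, 0, 0], [0.0006, 0, 0, 0, 0, 0, 0], [0.0006, 0, 0, 0, 0, 0, 0], [0.0006, 0, 0, 0, 0, 0, 0], [0.0006, 0, 0, 0, 0, 0, 0], [0.0006, 0, 0, 0, 0, 0, 0], [0.0006, 0, 0, 0, 0, 0, 0], [0.0006, 0, 0, 0, 0, 0, 0], [0.0002, 0, 0, 0, 0, 0, 0], [0, 0, 0, 0, 0, 0, 0]],
])

```text
time: 11.9
position: [0.5274, -0.0055, 0.0825]
ee_rot: [0.0, 0.718, -0.696, -0.0]
ft_force: [-0.5, 0.5, -1.8]
gripper_width: 0.0116
```

```bash
python3 st.py
```

```text
[ 0.5274 -0.0055  0.0825] h -88.2 t 11.9 F [-0.51  0.53 -1.84] Mo [ 0.062 -0.109  0.006] tip [ 0.5317 -0.1405  0.0899] depth 0.0455 w 0.0116
```

Call:
drive_tool([
  [[0.0006, 0, 0, 0, 0, 0, 0], [0.0006, 0, 0, 0, 0, 0, 0], [0.0006, 0, 0, 0, 0, 0, 0], [0.0006, 0, 0, 0, 0, 0, 0], [0.0006, 0, 0, 0, 0, 0, 0], [0.0006, 0, 0, 0, 0, 0, 0], [0.0006, 0, 0, 0, 0, 0, 0], [0.0006, 0, 0, 0, 0, 0, 0], [0.0006, 0, 0, 0, 0, 0, 0], [0.0006, 0, 0, 0, 0, 0, 0]],
])

```text
time: 13.15
position: [0.5276, -0.0115, 0.0825]
ee_rot: [0.0, 0.718, -0.696, -0.0]
ft_force: [-0.7, 0.1, -0.8]
gripper_width: 0.0117
```

```bash
python3 st.py
```

```text
[ 0.5276 -0.0115  0.0825] h -88.2 t 13.15 F [-0.74  0.15 -0.83] Mo [ 0.167 -0.074  0.051] tip [ 0.5319 -0.1465  0.0899] depth 0.0515 w 0.0117
```

Call:
drive_tool([
  [[0.0006, 0, 0, 0, 0, 0, 0], [0.0006, 0, 0, 0, 0, 0, 0], [0.0006, 0, 0, 0, 0, 0, 0], [0.0006, 0, 0, 0, 0, 0, 0], [0.0006, 0, 0, 0, 0, 0, 0], [0.0006, 0, 0, 0, 0, 0, 0], [0.0006, 0, 0, 0, 0, 0, 0], [0.0006, 0, 0, 0, 0, 0, 0], [0.0006, 0, 0, 0, 0, 0, 0], [0.0006, 0, 0, 0, 0, 0, 0]],
])

```text
time: 14.4
position: [0.5278, -0.0175, 0.0826]
ee_rot: [-0.0, 0.718, -0.696, 0.0]
ft_force: [0.6, -0.4, 0.2]
gripper_width: 0.0117
```

```bash
python3 st.py
```

```text
[ 0.5278 -0.0175  0.0826] h -88.2 t 14.4 F [ 0.56 -0.41  0.24] Mo [ 0.149 -0.066  0.057] tip [ 0.5321 -0.1524  0.09  ] depth 0.0574 w 0.0117
```

Call:
drive_tool([
  [[0.0006, 0, 0, 0, 0, 0, 0], [0.0006, 0, 0, 0, 0, 0, 0], [0.0006, 0, 0, 0, 0, 0, 0], [0.0006, 0, 0, 0, 0, 0, 0], [0.0006, 0, 0, 0, 0, 0, 0], [0.0006, 0, 0, 0, 0, 0, 0], [0.0006, 0, 0, 0, 0, 0, 0], [0.0006, 0, 0, 0, 0, 0, 0], [0.0006, 0, 0, 0, 0, 0, 0], [0.0006, 0, 0, 0, 0, 0, 0]],
])

```text
time: 15.65
position: [0.528, -0.0234, 0.0825]
ee_rot: [-0.0, 0.718, -0.696, -0.0]
ft_force: [-0.3, 2.3, -1.7]
gripper_width: 0.0121
```

```bash
python3 st.py; python3 -c "
from h import *
shot('wrist','w6')"
```

```text
[ 0.528  -0.0234  0.0825] h -88.2 t 15.65 F [-0.32  2.3  -1.74] Mo [ 0.698 -0.076 -0.062] tip [ 0.5322 -0.1584  0.0899] depth 0.0634 w 0.0121
```

View pics/w6.png

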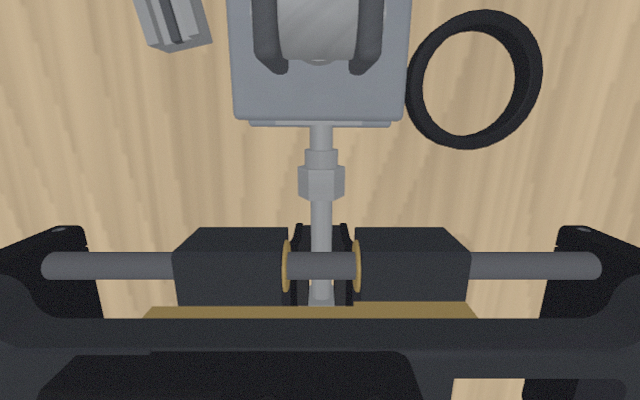

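The wrist view shows the tube entering the die face at (321,125). The collar front is still at row 150, so there has been no slip, and the y force and moment have risen, so it looks like contact with the stop. I'll firm up the grip and press in tiny steps.

Call:
drive_tool([
  [[0, 0, 0, 0, 0, 0, 0], [0, 0, 0, 0, 0, 0, 0], [0, 0, 0, 0, 0, 0, 0], [0, 0, 0, 0, 0, 0, 0], [0.0001, 0, 0, 0, 0, 0, 0], [0.0001, 0, 0, 0, 0, 0, 0], [0.0001, 0, 0, 0, 0, 0, 0], [0, 0, 0, 0, 0, 0, 0], [0, 0, 0, 0, 0, 0, 0], [0, 0, 0, 0, 0, 0, 0]],
], grip_force=40)

```text
time: 16.95
position: [0.5281, -0.0235, 0.0825]
ee_rot: [-0.0, 0.718, -0.696, -0.0]
ft_force: [0.1, 3.6, -1.1]
gripper_width: 0.0108
```

```bash
cat >> st.py <<'E'
F=[];Q=[]
for i in range(5):
    manip.read_camera("side"); s=manip.read_state(); F.append(s["ft_force"]); Q.append(s["moment"])
print("avg F",np.mean(F,0).round(2),"sd",np.std(F,0).round(2),"M",np.mean(Q,0).round(3))
E
python3 st.py
```

```text
[ 0.5281 -0.0235  0.0825] h -88.19 t 16.95 F [ 0.05  3.63 -1.11] Mo [ 1.49   0.015 -0.006] tip [ 0.5323 -0.1584  0.0899] depth 0.0634 w 0.0108
avg F [-0.1   5.1  -1.34] sd [0.49 0.4  0.42] M [ 1.622  0.014 -0.018]
```

Call:
drive_tool([
  [[0.0001, 0, 0, 0, 0, 0, 0], [0.0001, 0, 0, 0, 0, 0, 0], [0.0001, 0, 0, 0, 0, 0, 0], [0, 0, 0, 0, 0, 0, 0], [0, 0, 0, 0, 0, 0, 0], [0, 0, 0, 0, 0, 0, 0], [0, 0, 0, 0, 0, 0, 0], [0, 0, 0, 0, 0, 0, 0], [0, 0, 0, 0, 0, 0, 0], [0, 0, 0, 0, 0, 0, 0]],
])

```text
time: 18.45
position: [0.5282, -0.0235, 0.0826]
ee_rot: [-0.0, 0.718, -0.696, -0.0]
ft_force: [0.4, 6.6, -1.3]
gripper_width: 0.0106
```

```bash
python3 st.py
```

```text
[ 0.5282 -0.0235  0.0826] h -88.2 t 18.45 F [ 0.43  6.6  -1.33] Mo [ 1.943  0.085 -0.   ] tip [ 0.5325 -0.1585  0.0899] depth 0.0635 w 0.0106
avg F [ 0.34  6.29 -1.24] sd [0.6  0.16 0.58] M [ 1.969  0.027 -0.004]
```

Call:
drive_tool([
  [[0.0001, 0, 0, 0, 0, 0, 0], [0.0001, 0, 0, 0, 0, 0, 0], [0.0001, 0, 0, 0, 0, 0, 0], [0.0001, 0, 0, 0, 0, 0, 0], [0.0001, 0, 0, 0, 0, 0, 0], [0.0001, 0, 0, 0, 0, 0, 0], [0.0001, 0, 0, 0, 0, 0, 0], [0, 0, 0, 0, 0, 0, 0], [0, 0, 0, 0, 0, 0, 0], [0, 0, 0, 0, 0, 0, 0]],
])

```text
time: 19.95
position: [0.5284, -0.0236, 0.0826]
ee_rot: [-0.001, 0.718, -0.696, -0.0]
ft_force: [-0.3, 8.7, -0.8]
gripper_width: 0.0103
```

```bash
python3 st.py
```

```text
[ 0.5284 -0.0236  0.0826] h -88.2 t 19.95 F [-0.3   8.65 -0.79] Mo [ 2.763  0.079 -0.013] tip [ 0.5327 -0.1585  0.0897] depth 0.0635 w 0.0103
avg F [-0.3   9.27 -1.27] sd [0.23 0.33 0.23] M [ 2.73   0.098 -0.016]
```

Pressed home at about 9 N on the stop, at a depth of about 63 mm. Next I'll let go and lift clear.

Call:
drive_tool([
  [[0, 0, 0, 0, 0, 0, 0.5], [0, 0, 0, 0, 0, 0, 0.5], [0, 0, 0, 0, 0, 0, 0.5], [0, 0, 0, 0, 0, 0, 0.5], [0, 0, -0.01, 0, 0, 0, 0.5], [0, 0, -0.03, 0, 0, 0, 0.5], [0, 0, -0.045, 0, 0, 0, 0.5], [0, 0, -0.045, 0, 0, 0, 0.5], [0, 0, -0.045, 0, 0, 0, 0.5], [0, 0, -0.035, 0, 0, 0, 0.5]],
])

```text
time: 21.45
position: [0.5282, -0.0249, 0.2957]
ee_rot: [-0.001, 0.718, -0.696, 0.001]
ft_force: [0.4, 0.2, 0.9]
gripper_width: 0.0435
```

Run:
```python
from h import *
for i in range(3): shot("wrist","w7")
shot("top","t7"); shot("side","s7"); s=manip.read_state(); M=T(s); print(s["position"].round(4),head(s),s["time"],s["ft_force"].round(2),s["gripper_width"])
print("knob",proj("w7",[.5331,-.1897,.2417]), proj("w7",[.5275+.003,-.0,.09]))
f=ld("w7")["f"][0:300,170:470,::-1]; g=ld("s7")["f"][200:300,290:390,::-1]
cv2.imwrite("pics/c7.png",np.hstack([cv2.resize(f,(400,400)),cv2.resize(g,(400,400),interpolation=cv2.INTER_CUBIC)]))
```

```text
[ 0.5275 -0.0248  0.2924] -88.20436535205637 21.7 [ 0.23 -0.2  -0.2 ] 0.043726088023199515
knob [327.9661696 -37.0895596] [323.09035942 192.54609055]
```

View pics/c7.png

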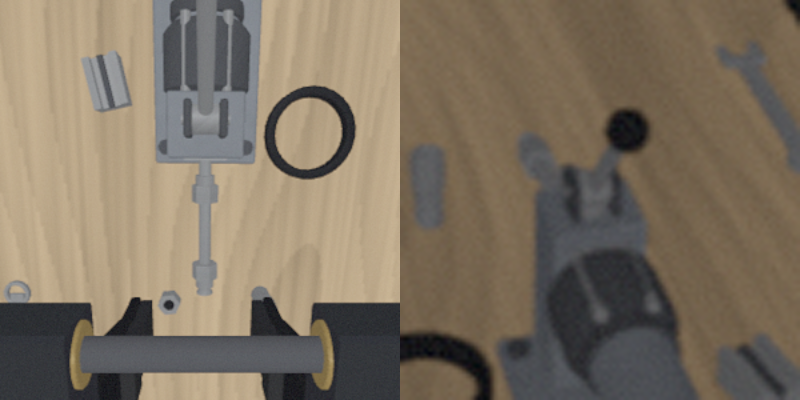

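Wrist crop: the tube is sitting in the die with both nuts outside, and the bystanders are undisturbed. The knob is unmoved in the side view at (347,232.5). Next, close the fingers and go above the knob.

Call:
drive_tool([
  [[0.023, 0, 0, 0, 0, 0, 0], [0.023, 0, 0, 0, 0, 0, 0], [0.023, 0, 0, 0, 0, 0, 0], [0.023, 0, 0, 0, 0, 0, 0], [0.023, 0, 0, 0, 0, 0, 0], [0.023, 0, 0, 0, 0, 0, 0], [0.023, 0, 0, 0, 0, 0, 0], [0, 0, 0.01, 0, 0, 0, 0], [0, 0, 0.01, 0, 0, 0, 0], [0, 0, 0.009, 0, 0, 0, 0]],
])

```text
time: 22.95
position: [0.5327, -0.185, 0.2622]
ee_rot: [0.0, 0.718, -0.696, -0.001]
ft_force: [0.3, 0.3, 0.1]
gripper_width: 0.0007
```

Run:
```python
from h import *
for i in range(3): shot("side","s8")
s=manip.read_state(); M=T(s); p=s["position"]; print(p.round(4),head(s),s["time"],s["ft_force"].round(2),s["gripper_width"])
# arc: tool axis t, pivot from knob estimate
h=np.radians(-88.3); t=np.array([np.cos(h),np.sin(h),0]); k0=np.array([.5331,-.1897,.2417]); q0=1.047-np.arcsin((.2417-.153)/.11)
piv=k0-t*.11*np.cos(1.047-q0); piv[2]=.153; print("q0",q0,"piv",piv)
def tcp(q,dz=.013): return piv+t*(.11*np.cos(1.047-q)-.004)+np.array([0,0,.11*np.sin(1.047-q)+dz])
prev=p; 
for q in np.r_[q0,np.linspace(q0,1.0,11)[1:]]:
    n=tcp(q); print(round(q,2),n.round(4),(M[:3,:3].T@(n-prev)).round(4)); prev=n
```

```text
[ 0.5328 -0.1851  0.2628] -88.1491430852832 23.1 [ 1.02 -0.55  0.34] 0.00047751255391573384
q0 0.10902244405653438 piv [ 0.53117003 -0.12467243  0.153     ]
0.11 [ 0.533  -0.1857  0.2547] [ 0.0006 -0.0002  0.0081]
0.2 [ 0.5332 -0.1933  0.2486] [0.0076 0.     0.0061]
0.29 [ 0.5334 -0.2004  0.2418] [0.0071 0.     0.0068]
0.38 [ 0.5336 -0.2068  0.2344] [0.0064 0.     0.0074]
0.47 [ 0.5338 -0.2125  0.2264] [0.0057 0.     0.0079]
0.55 [ 0.5339 -0.2176  0.218 ] [ 0.005  -0.      0.0084]
0.64 [ 0.5341 -0.2218  0.2092] [ 0.0042 -0.      0.0088]
0.73 [ 0.5342 -0.2252  0.2   ] [ 0.0034 -0.      0.0092]
0.82 [ 0.5342 -0.2278  0.1906] [ 0.0026 -0.      0.0094]
0.91 [ 0.5343 -0.2296  0.1809] [ 0.0018 -0.      0.0096]
1.0 [ 0.5343 -0.2305  0.1712] [ 0.0009 -0.      0.0098]
```

Call:
drive_tool([
  [[0.0005, 0, 0.0095, 0, 0, 0, 0], [0.0038, 0, 0.003, 0, 0, 0, 0], [0.0038, 0, 0.0031, 0, 0, 0, 0], [0.0071, 0, 0.0068, 0, 0, 0, 0], [0.0064, 0, 0.0074, 0, 0, 0, 0], [0.0057, 0, 0.0079, 0, 0, 0, 0], [0.005, 0, 0.0084, 0, 0, 0, 0], [0.0042, 0, 0.0088, 0, 0, 0, 0], [0, 0, 0, 0, 0, 0, 0], [0, 0, 0, 0, 0, 0, 0]],
])

```text
time: 24.35
position: [0.5339, -0.2216, 0.2079]
ee_rot: [0.0, 0.718, -0.696, -0.001]
ft_force: [0.0, 0.5, 0.6]
gripper_width: 0.0004
```

Run:
```python
from h import *
shot("side","s9"); shot("top","t9")
s=manip.read_state(); print(s["position"].round(4),s["time"],s["ft_force"].round(2))
for q in(.11,.5,.64): 
  k=[.5341,-.1247-.11*np.cos(1.047-q),.153+.11*np.sin(1.047-q)]; print(q,proj("s9",k).round(1),proj("t9",k).round(1))
```

```text
[ 0.5342 -0.2217  0.2084] 24.45 [ 0.71  0.25 -0.34]
0.11 [347.4 232.3] [423.1 193.2]
0.5 [350.4 250.9] [431.2 196.2]
0.64 [351.1 257.7] [432.5 197.4]
```

Call:
drive_tool([
  [[0.0034, 0, 0.0092, 0, 0, 0, 0], [0.0026, 0, 0.0094, 0, 0, 0, 0], [0.0018, 0, 0.0096, 0, 0, 0, 0], [0.0009, 0, 0.0075, 0, 0, 0, 0], [0, 0, 0.001, 0, 0, 0, 0], [0, 0, 0.001, 0, 0, 0, 0], [0, 0, 0.001, 0, 0, 0, 0], [0, 0, 0, 0, 0, 0, 0], [0, 0, 0, 0, 0, 0, 0], [0, 0, 0, 0, 0, 0, 0]],
])

```text
time: 25.7
position: [0.5344, -0.231, 0.1712]
ee_rot: [0.0, 0.718, -0.696, 0.0]
ft_force: [-2.6, -0.8, 5.8]
gripper_width: 0.0003
```

```bash
python3 st.py
```

```text
[ 0.5344 -0.231   0.1712] h -88.18 t 25.7 F [-2.64 -0.78  5.78] Mo [-0.171  0.681  0.015] tip [ 0.5386 -0.366   0.1787] depth 0.271 w 0.0003
avg F [-2.27 -0.75  5.96] sd [0.57 0.36 0.31] M [-0.079  0.621  0.003]
```

Call:
drive_tool([
  [[0, 0, 0.0005, 0, 0, 0, 0], [0, 0, 0.0005, 0, 0, 0, 0], [0, 0, 0.0005, 0, 0, 0, 0], [0, 0, 0.0005, 0, 0, 0, 0], [0, 0, 0.0005, 0, 0, 0, 0], [0, 0, 0, 0, 0, 0, 0], [0, 0, 0, 0, 0, 0, 0], [0, 0, 0, 0, 0, 0, 0], [0, 0, 0, 0, 0, 0, 0], [0, 0, 0, 0, 0, 0, 0]],
])

```text
time: 27.2
position: [0.5344, -0.2311, 0.1708]
ee_rot: [0.0, 0.719, -0.696, 0.001]
ft_force: [-6.0, 2.3, 14.0]
gripper_width: 0.0006
```

```bash
python3 st.py
```

```text
[ 0.5344 -0.2311  0.1708] h -88.14 t 27.2 F [-6.04  2.34 14.  ] Mo [0.526 1.487 0.019] tip [ 0.5388 -0.366   0.1785] depth 0.271 w 0.0006
avg F [-5.07  1.42 14.7 ] sd [0.48 0.36 0.23] M [ 0.573  1.507 -0.004]
```

The limit is hard: 2.5 mm more commanded moved the tip only 0.4 mm, with 15 N at the fingers. I'll lift away and check.

Call:
drive_tool([
  [[0, 0, -0.004, 0, 0, 0, 0], [0, 0, -0.015, 0, 0, 0, 0], [0, 0, -0.035, 0, 0, 0, 0], [0, 0, -0.04, 0, 0, 0, 0], [-0.02, 0, -0.03, 0, 0, 0, 0], [-0.04, 0, 0, 0, 0, 0, 0], [-0.05, 0, 0, 0, 0, 0, 0], [-0.05, 0, 0, 0, 0, 0, 0], [-0.03, 0, 0, 0, 0, 0, 0], [0, 0, 0, 0, 0, 0, 0]],
])

```text
time: 28.7
position: [0.5286, -0.0391, 0.2919]
ee_rot: [-0.0, 0.719, -0.695, -0.0]
ft_force: [-0.2, -0.4, 0.2]
gripper_width: 0.0006
```

Run:
```python
from h import *
for i in range(3): shot("wrist","w9")
shot("side","s10"); s=manip.read_state(); print(s["position"].round(4),s["time"],s["ft_force"].round(2))
h=np.radians(-88.3)
for q in(.9,.95,1.0):
  a=np.array([.53117,-.12467,.153])+.11*np.array([np.cos(1.047-q)*np.cos(h),np.cos(1.047-q)*np.sin(h),np.sin(1.047-q)]); print(q,((proj("s10",a)-[290,200])*4).round(1),(proj("w9",a)-[170,0]).round(1)*4/3)
f=ld("w9")["f"][0:300,170:470,::-1]; g=ld("s10")["f"][200:300,290:390,::-1]
cv2.imwrite("pics/c10.png",np.hstack([cv2.resize(f,(400,400)),cv2.resize(g,(400,400),interpolation=cv2.INTER_CUBIC)]))
```

```text
[ 0.5286 -0.0416  0.2915] 28.9 [-1.07 -0.53  0.73]
0.9 [246.9 277.6] [204.53333333 -49.2       ]
0.95 [246.9 285.9] [204.53333333 -46.13333333]
1.0 [246.8 293.9] [204.4        -42.66666667]
```

View pics/c10.png

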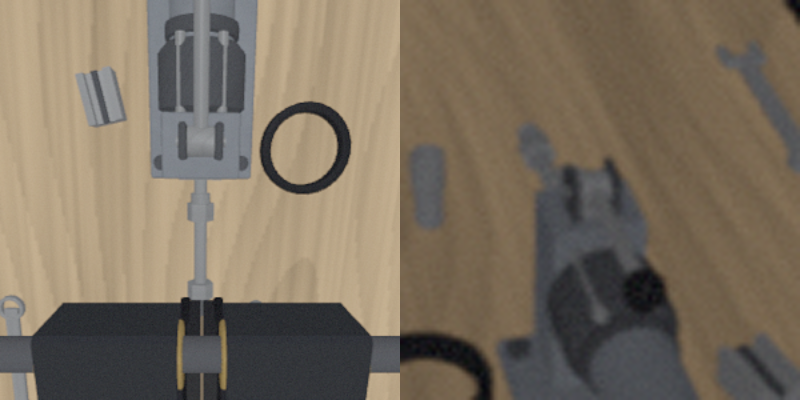

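Run:
```python
from h import *
for n,b in(("s7",(335,220,360,245)),("s10",(340,263,360,283))):
    f=ld(n)["f"][b[1]:b[3],b[0]:b[2]].max(2); y,x=np.where(f<45); print(n,x.mean()+b[0],y.mean()+b[1],len(x))
print(manip.hand_in())
```

```text
s7 346.38961038961037 232.28571428571428 77
s10 350.2307692307692 272.66346153846155 104
the job is handed in; nothing more can be done
None
```

The tube is in the die against its stop with the clamp lever down, and the job was handed in at about 29 s.

- **Insertion:** I gripped the smallest tube between its nuts and slid it into the die. The stop came at about 63 mm from the mouth.
- **Pressing home:** The wrist read about 9.3 N on average, and never more than that. That includes any bore rub, so the force on the stop itself could be up to 2 N lower, about 7 N at worst.
- **Clamping:** After letting go, I pressed the lever with closed fingers until it would not go further. Another 2.5 mm of commanded travel moved the fingertips only 0.4 mm, at about 15 N.
- **Last checks:** The final side picture puts the knob within about a pixel of where it should be at lever angle 1.0, which I read as roughly 0.97 to 1.0. In the last pictures the tube is still in the die and the bystanders in view look undisturbed. The fingers were clear of everything.

No check failed. I could not measure directly whether the tube shifted inside the die while clamping. From above, the gap between the nut's collar and the die face looked unchanged to within a few millimetres.

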